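# Dial open the combination-locked cutter drawer

### The job

Open the locked steel drawer box by its combination: turn the crank dial clockwise, passing four o'clock twice and stopping on it the third time, then turn back anticlockwise, passing eleven o'clock once and stopping on it the second time. Then turn clockwise again, drawing the bolt against its spring until you feel it snap into its catch and come up firmly against its stop, but without forcing it, and let go of the crank. Gently pull the drawer fully out by its knob, leaving the bench brush and the wood off-cut where they lie.

Things in the scene. Friction and masses are not known exactly. Their poses are not given: they have to be found in the camera images.
- lockbox: Grey steel drawer box screwed to the bench, 138 (x) x 162 (y) x 128 (z) mm; its feet reach 97 mm to either side. Origin on the bench exactly below the dial's axis, which is vertical; +x points from there to twelve o'clock, away from the drawer's knob, +y to nine o'clock. Inside, two lock wheels are picked up by the dial one after the other, so the passes and directions matter.
- twelve_mark (a point): Dark diamond at twelve o'clock on the fixed aluminium ring round the dial (outer radius 55 mm, top at z = 132 mm), 47.5 mm from the dial's axis. Eleven more dark marks stand every 30 degrees as on a clock seen from above: long bars at three (-y of the box), six (-x) and nine (+y), short bars between. Four is 120 degrees clockwise of the diamond, eleven 30 degrees anticlockwise.
- dial: Dark knurled dial, radius 41 mm, turning endlessly about the box's vertical axis. Origin on that axis; its +x points to the crank, whose bearing is the reading. Stop within about 8 degrees of each number; if one is overrun, or the dial just turns on at the end, start again. It turns freely with 1 to 3 N at the crank. Bearing on the lock inside with over 30 N, some 22 N at the crank, strains it.
- dial_face (a point): Centre of the dial's flat face, on its axis, z = 136 mm (hub cap to 138 mm). With both numbers right, the last clockwise turn catches the bolt near one o'clock and draws it against a spring, 3 to 5 N at the crank, rising to 5 to 8 N as it snaps behind a catch just before its stop (10 N/mm), somewhere between two and half past three: feel for it; 10 to 15 N is ample. Let go sooner, it springs back.
- crank (a point): Middle of the crank's black upright finger knob: a cylinder 16 mm across, z = 138 to 166 mm, 28 mm from the dial's axis; the point is at z = 152 mm. The knob spins freely on its pin, so a gripper that holds it can carry it round in a circle without turning itself.
- drawer_pull (a point): Middle of the head of the round aluminium drawer knob: 20 mm across, 14 mm long along the box's x, z = 98 mm, on a thinner stem, 20 mm in front of the drawer's grey front panel, whose top edge is at z = 122 mm.
- drawer (a joint): How far the drawer is out, in m: 0 shut, 0.060 fully out at its stop. It slides along the box's -x with about 2 N of friction and stays where it is left. While locked it gives only half a millimetre.
- brush: Bench brush with a wooden back and handle, lying, 225 x 32 x 48 mm, bystander to the right of the box. Origin under its middle.
- offcut: Small brown wood off-cut, 45 x 70 x 22 mm, bystander to the right in front of the box. Origin under its middle.

How it is judged (in metres and radians):
At the end, for the whole second after the job is handed in: The drawer stands at least 45 mm of its 60 mm out and at rest, the dial at rest (value of joint drawer above 0.045 m and velocity of joint drawer between -0.01 and 0.01 m/s and angular speed of dial below 0.1 rad/s); the robot touches nothing.
It fails at once if the dial was forced: it bore on the lock's works with more than 30 N (some 22 N at the crank) (contact force between dial and lockbox above 30 N).
It fails at once if the brush was moved more than 20 mm (distance of brush from where it was at the start of the episode above 0.02 m).
It fails at once if the off-cut was moved more than 20 mm (distance of offcut from where it was at the start of the episode above 0.02 m).
It also fails if it takes over 72 s, if anything falls off the work surface, if the arm or the gripper's body presses on something with over 40 N, if the wrist force passes 120 N, or if a joint passes its speed limit or range.

### The arm

A 6-joint arm with a two-finger parallel gripper is mounted at the origin on a cart in front of the work surface, level with it; the furniture and walls round the work are solid. World frame = base frame: x ahead of the robot, y to its left, z up, the work surface at z = 0. Lengths are in mm, angles in rad, forces in N, time in s.
With the tool pointing down it reaches from about 350 to 950 mm from the base axis. Payload 17.4 kg.
Tool frame: the origin (TCP) lies at the very end of the fingers, on their centre line; the grasp point (between the pads) lies 19 mm behind it; z points along the fingers, y is the line along which they close (so a half turn about z gives the same grasp; the last joint's range is limited). The gripper opens to 93 mm and grips with 3 to 60 N. Pads are 15 mm wide; open, the fingers measure 128 mm over their backs; the gripper's body (75 mm by 188 mm) begins 65 mm behind the grasp point.
Start: joints at [1.104, 0.116, 1.442, -0, 1.584, -0.038], TCP at [280.66, 613.891, 218.646] pointing down, gripper open.
Joint ranges: [-2.83, 2.83], [-0.83, 2.19], [0.07, 2.5], [-1.14, 4.28], [0.01, 3], [-2.97, 2.97]. Speed limits (rad/s): [1.89, 1.89, 2.22, 3.14, 3.14, 3.14].

### API

Orientations are given as a unit quaternion [x, y, z, w].
In Python, from workcell import get_obs, grab_frame, camera_info, close_job, silhouettes gives the robot as it stands.
- The arm moves only by the tool servo_tool, never from a script. Its argument "rows" is a list of rows, each a list of 6 numbers: the shift along the tool's x, y, z in mm, then the turn, a rotation vector about the tool's x, y, z in rad. In form: [[tx, ty, tz, ax, ay, az], ...]. A call has 1 to 12 rows; each row shifts and turns the commanded pose from where the row before left it, along the tool's axes as they then stand; what a row does not reach is not made up. A row lasts 1/10 s, in which the tool goes at most 50 mm and 8.59 degrees, less where a joint would pass 70% of its speed; a pose out of reach is approached as far as the arm can. A call with a gripper value outside its range is refused whole. "hand" is the opening, from 0 (shut) to 1 (fully open), set as the call begins (left out, the last holds). The fingers move at their own pace and stop on an object; "newtons" is the grip in N (left out, the last holds). Time passes only in rows, so rows that do not move let the fingers close. It gives the time, the measured TCP pose, the force, the opening and the grip force at its end, in the units of the state.
- get_obs(): the state, without advancing time (a new reading comes with each control period).
- grab_frame(name): name is "side" or "top"; returns (picture, depth): 400x640x3 uint8, blue, green, red; 400x640 float32, mm along the optical axis (not along the pixel's ray), 0 where there is no reading.
- camera_info(name): a dict with "fx", "fy", "cx", "cy" (pixels), "rvec" (rotation vector, rad) and "tvec" (3), from world to camera coordinates, as OpenCV has them. Camera axes: x right, y down, z forward; pixel columns grow to the right and rows downward; lengths in mm; the calibration is good to about 2 mm. A picture is of the moment at which its call begins. camera_info takes no time and is no camera call.
- close_job(): hands the job in; it is judged then, once.
Trained networks look in the newest picture that a camera, given by its name, has taken for a name from the list of things; names that differ only in an ending like _2 or _b are one class to them, and where a whole thing is asked for, a point or a joint stands for the part that bears it (a point fixed in the world has none). Each returns a list of dicts, best first, with "score" (0 to 1); they miss things now and then, are a little off and sometimes report something else, mostly with a low value. They report only what shows in the picture. A call takes as long as a camera call.
- silhouettes(camera, query): "mask" (400x640 bool, what is visible of it) and "bbox" ([left, top, right, bottom] in pixels, round what is visible of it).
The state is a dict: "clock": time; "joints": joint angles; "qvel": joint speeds; "effort": joint torques, N m; "tcp_pos": TCP position; "orientation": TCP orientation; "ft_force": force on the tool from outside, world axes, zero at the start; "torque": the same for the moment, N m; "gripper_width": finger opening in mm; "gripper_force": force on a finger pad.
Only numpy, scipy, OpenCV 4.12 (cv2) and the standard library are available. Lean on these libraries where they do the work, as an engineer would, in place of code of your own. Each camera call takes 0.05 s, during which the arm holds its last target. There are 200 camera calls.

## Working session

There is one attempt and no reset: what is moved stays moved. The work goes in short steps, Python scripts to look and compute and a tool call to move; the robot and the scene stay as the last step left them, time stands still between calls to the robot, and variables do not carry over. Pictures are saved under pics/ and viewed, at most 10 in all, crops included, and the job is handed in when it is done.

Besides the shell and the picture viewer there is one more tool, called as name([rows], argument=value, ...), one row to a line, values as JSON. servo_tool: Moves the arm, as the interface text tells. Its arguments: {"type":"object","properties":{"rows":{"type":"array"},"hand":{"type":"number"},"newtons":{"type":"number"}},"required":["rows"]}

```bash
ls; mkdir -p pics; cat > h.py <<'E'
import numpy as np, cv2
from workcell import *
def cam(n):
    c=camera_info(n);K=np.array([[c['fx'],0,c['cx']],[0,c['fy'],c['cy']],[0,0,1.]])
    R=cv2.Rodrigues(np.array(c['rvec'],float))[0];t=np.array(c['tvec'],float).ravel();return K,R,t
def atz(n,uv,z):
    K,R,t=cam(n);d=R.T@np.linalg.inv(K)@np.array([uv[0],uv[1],1.]);o=-R.T@t;return o+d*(z-o[2])/d[2]
def proj(n,p):
    K,R,t=cam(n);q=K@(R@np.array(p,float)+t);return q[:2]/q[2]
E
python3 - <<'E'
from h import *
np.set_printoptions(precision=1,suppress=True)
o=get_obs();print(o)
for n in ('top','side'):
    im,d=grab_frame(n);cv2.imwrite(f'pics/{n}0.png',im)
    K,R,t=cam(n);print(n,-R.T@t,R[2])
    for q in ('lockbox','twelve_mark','dial','dial_face','crank','drawer_pull','brush','offcut'):
        try:
            for s in silhouettes(n,q)[:2]:
                m=s['mask'];v,u=np.nonzero(m);print(n,q,round(s['score'],2),s['bbox'],u.mean(),v.mean(),m.sum())
        except Exception as e: print(q,e)
E
```

```text
pics
{'clock': 0.0, 'joints': array([ 1.1,  0.1,  1.4, -0. ,  1.6, -0. ]), 'qvel': array([ 0.,  0., -0.,  0., -0.,  0.]), 'effort': array([  0. , -72.1, -62.3,   0.1,   0. ,  -0. ]), 'tcp_pos': array([280.6, 613.7, 217.9]), 'orientation': array([ 0.2,  1. , -0. , -0. ]), 'ft_force': array([ 1. , -0. ,  0.2]), 'torque': array([-0.,  0., -0.]), 'gripper_force': 0.0, 'gripper_width': 92.90124424903735}
top [ 484.6 -202.4  946.5] [ 0.  0. -1.]
top lockbox 0.92 [216.5, 130.6, 300.0, 207.9] 256.71733229934085 162.82299340829778 5158
top twelve_mark 0.82 [219.6, 126.4, 303.0, 205.8] 257.2759776536313 163.14487895716945 5370
top dial 0.63 [235.3, 145.0, 273.5, 182.4] 255.2521739130435 160.05391304347827 1150
top dial_face 0.73 [236.6, 140.5, 273.0, 180.2] 255.2169728783902 160.13385826771653 1143
top crank 0.39 [262.5, 145.0, 271.4, 155.8] 264.9310344827586 150.9655172413793 58
top drawer_pull 0.71 [223.4, 191.1, 291.2, 209.7] 258.94719471947195 196.2904290429043 303
top brush 0.57 [366.0, 131.9, 387.6, 220.3] 373.9221128021486 172.04386750223813 1117
top offcut 0.68 [338.1, 233.2, 361.4, 26
[... 528 characters left out ...]
 490
side dial_face 0.66 [295.4, 231.7, 334.8, 266.3] 313.49375975039004 248.2644305772231 1282
side dial_face 0.36 [299.0, 232.1, 308.2, 244.1] 301.38666666666666 236.77333333333334 75
side crank 0.67 [300.8, 231.6, 306.9, 244.9] 301.67021276595744 237.2127659574468 94
side crank 0.63 [248.5, 162.4, 335.3, 194.1] 286.2802734375 174.7099609375 1024
side drawer_pull 0.66 [352.9, 236.0, 361.4, 245.3] 354.8767123287671 240.5068493150685 73
side brush 0.97 [246.9, 163.0, 334.4, 192.1] 285.65714285714284 174.87809523809523 1050
side brush 0.6 [337.4, 222.6, 363.2, 285.4] 354.55757575757576 249.0060606060606 165
side offcut 0.7 [346.8, 165.7, 382.4, 187.7] 363.41407867494826 174.61490683229815 483
```

```bash
python3 - <<'E'
import cv2,numpy as np
a=cv2.imread('pics/top0.png')[100:280,190:400];b=cv2.imread('pics/side0.png')[150:330,235:395]
a=cv2.resize(a,(420*1,360),interpolation=3);b=cv2.resize(b,(320,360),interpolation=3)
cv2.imwrite('pics/ab.png',np.hstack([a,b]))
c=cv2.imread('pics/top0.png')[120:210,210:310];d=cv2.imread('pics/side0.png')[200:320,260:370]
cv2.imwrite('pics/cd.png',np.hstack([cv2.resize(c,(400,360),interpolation=2),cv2.resize(d,(330,360),interpolation=2)]))
from h import *
np.set_printoptions(precision=1,suppress=True)
print(atz('top',(255.2,160.1),136),atz('side',(313.5,248.2),136))
print(atz('top',(264.9,151),166),atz('side',(301.7,237.2),152),atz('side',(354.9,240.5),98))
print(atz('top',(374,172),48),atz('top',(351,250),22))
E
```

```text
[588.6 -83.1 136. ] [592.  -80.2 136. ]
[ 602.9 -107.9  166. ] [ 607.9 -103.1  152. ] [499.4 -84.4  98. ]
[ 564.1 -348.9   48. ] [ 379.7 -292.    22. ]
```

View pics/ab.png

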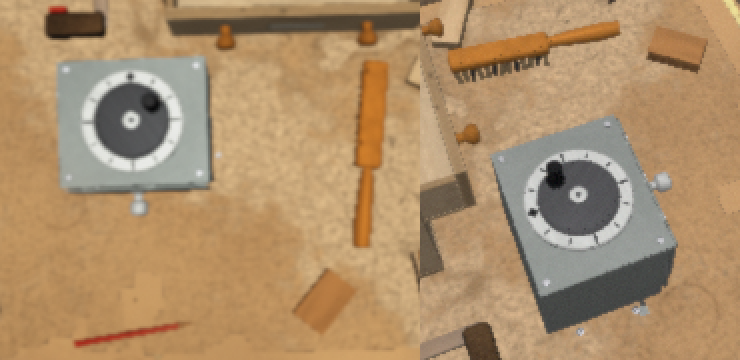

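View pics/cd.png

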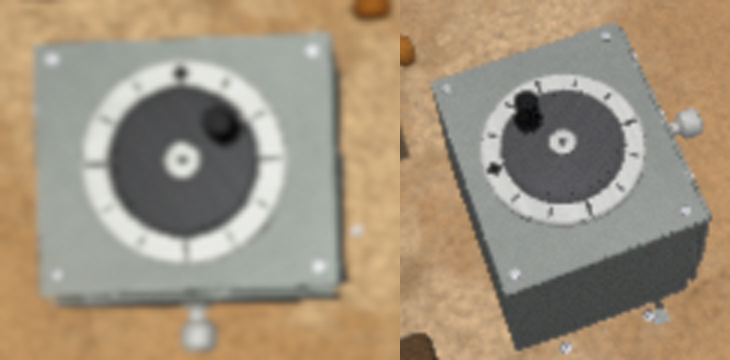

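The crops show the box top-on. In the top camera the hub is at about (255.5,160), the diamond at (255,138) and the crank at about two o'clock, (265,151). The knob is at about (259,203). The brush and off-cut are well to the right. Next I'll fit the box and check heights along the approach path.

```bash
python3 - <<'E'
from h import *
from scipy.spatial.transform import Rotation as Ro
np.set_printoptions(precision=2,suppress=True)
# pts: twelve, three, six, nine in each camera
T=[(255.25,138.2),(277,159.5),(256.75,182.5),(233.75,160.75)]
f=110/330*1.0
S=[(260+(494-400)/3,200+169/3),(260+(539-400)/3,200+87/3),(260+(630-400)/3,200+122/3),(260+(589-400)/3,200+208/3)]
for n,P in (('top',T),('side',S)):
    w=np.array([atz(n,p,132) for p in P]);c=w.mean(0)
    a=np.degrees(np.arctan2(*(w-c)[:,1::-1].T));print(n,c,a+np.array([0,90,180,-90]),np.linalg.norm(w-c,axis=1))
o=get_obs();print(o['tcp_pos'],Ro.from_quat(o['orientation']).as_matrix())
for n in('top','side'):
    im,d=grab_frame(n);K,R,t=cam(n)
    v,u=np.nonzero(d>0);z=d[v,u];p=(np.linalg.inv(K)@np.array([u*z,v*z,z]));w=(R.T@(p-t[:,None])).T
    for y0 in range(-400,800,100):
        s=w[(w[:,1]>y0)&(w[:,1]<y0+100)]
        if len(s): print(n,y0,[int(s[(s[:,0]>x)&(s[:,0]<x+100)][:,2].max(initial=-999)) for x in range(200,900,100)])
E
```

```text
top [588.86 -83.55 132.  ] [-0.25  0.34  1.36 -0.22] [47.25 45.58 47.72 46.92]
side [590.13 -81.01 132.  ] [0.18 0.5  0.55 0.68] [47.68 46.88 47.53 47.19]
[280.66 613.91 218.66] [[-0.91  0.42  0.  ]
 [ 0.42  0.91  0.  ]
 [-0.    0.   -1.  ]]
top -400 [4, 25, 49, 48, 179, 194, 267]
top -300 [5, 26, 26, 12, 180, 194, 267]
top -200 [4, 9, 8, 166, 178, 194, 194]
top -100 [5, 10, 110, 140, 165, 27, 31]
top 0 [5, 9, 7, 8, 12, 34, 31]
top 100 [4, 53, 77, 23, 36, 37, 34]
top 200 [4, 51, 79, 111, 114, 34, 291]
top 300 [97, 92, 87, 43, 57, 59, 26]
top 400 [92, 94, 90, 26, 58, 60, 86]
top 500 [4, 14, 12, 10, 10, 7, 72]
top 600 [-999, -999, -999, -999, -999, -999, -999]
top 700 [-999, -999, -999, -999, -999, -999, -999]
side -400 [4, 25, 50, 47, 179, 192, 267]
side -300 [4, 26, 24, 10, 178, 193, 267]
side -200 [5, 9, 6, 164, 177, 193, 511]
side -100 [3, 10, 108, 139, 167, 26, 28]
side 0 [4, 9, 6, 7, 10, 32, 30]
side 100 [3, 51, 77, 22, 33, 34, 31]
side 200 [3, 51, 78, 71, -999, -999, -999]
side 300 [2, -999, -999, -999, -999, -999, -999]
side 400 [-999, -999, -999, -999, -999, -999, -999]
side 500 [-999, -999, -999, -999, -999, -999, -999]
```

servo_tool([
  [0,0,0,0,0,-0.145],
  [0,0,0,0,0,-0.145],
  [0,0,0,0,0,-0.144],
  [-16,-36,0,0,0,0],
  [-16,-36,0,0,0,0],
  [-16,-36,0,0,0,0],
  [-16,-36,0,0,0,0],
  [-16,-36,0,0,0,0],
  [-16,-36,0,0,0,0],
  [-16,-36,0,0,0,0],
  [-16,-36,0,0,0,0],
  [-16,-36,0,0,0,0],
], hand=0.6)

```text
clock: 2.2
tcp_pos: [426.7, 289.2, 218.9]
orientation: [-0.003, 1.0, 0.0, 0.0]
ft_force: [-0.5, -0.9, 0.1]
gripper_width: 55.8
gripper_force: 0.0
```

servo_tool([
  [-16,-36,0,0,0,0],
  [-16,-36,0,0,0,0],
  [-16,-36,0,0,0,0],
  [-16,-36,0,0,0,0],
  [-16,-36,0,0,0,0],
  [-16,-36,0,0,0,0],
  [-16,-36,0,0,0,0],
  [-16,-36,0,0,0,0],
  [-16,-36,0,0,0,0],
  [-16,-30,0,0,0,0],
  [0,0,0,0,0,0],
  [0,0,0,0,0,0],
])

```text
clock: 3.4
tcp_pos: [588.2, -62.9, 218.4]
orientation: [-0.002, 1.0, 0.0, -0.0]
ft_force: [-0.1, -0.3, -0.0]
gripper_width: 56.0
gripper_force: 0.0
```

servo_tool([
  [-8.5,-21,0,0,0,0],
  [-8.5,-21.6,0,0,0,0],
  [0,0,15,0,0,0],
  [0,0,15,0,0,0],
  [0,0,0,0,0,0],
  [0,0,0,0,0,0],
])

```text
clock: 4.0
tcp_pos: [605.0, -104.0, 188.2]
orientation: [-0.003, 1.0, 0.0, -0.0]
ft_force: [-0.5, 0.4, 0.5]
gripper_width: 55.8
gripper_force: 0.0
```

```bash
python3 - <<'E'
from h import *
o=get_obs();p=o['tcp_pos'];print(p)
out=[]
for n in('top','side'):
    im,d=grab_frame(n);u=[int(x) for x in proj(n,p)]
    c=im[max(u[1]-60,0):u[1]+80,u[0]-70:u[0]+70]
    out.append(cv2.resize(c,(390,390),interpolation=2))
    for s in silhouettes(n,'crank')[:2]:
        v,w=np.nonzero(s['mask']);print(n,s['score'],s['bbox'],atz(n,(w.mean(),v.mean()),152))
cv2.imwrite('pics/e.png',np.hstack(out))
E
```

```text
[ 604.9589908  -103.99341111  188.22786121]
```

View pics/e.png

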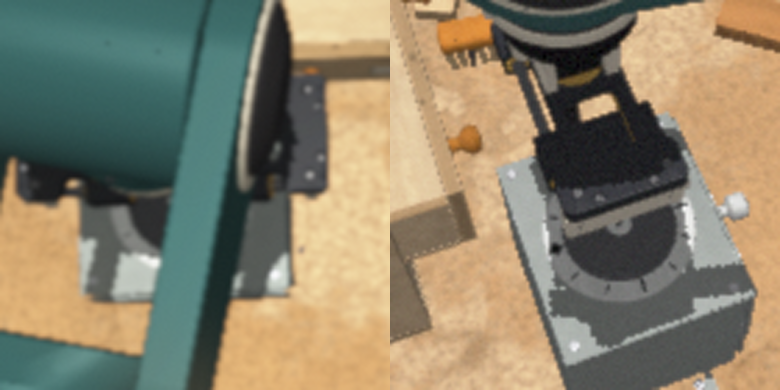

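The top camera is blocked by the arm. The side view shows the fingers above the crank side of the dial, so I'll go down and close by feel.

servo_tool([
  [0,-1,10,0,0,0],
  [0,0,10,0,0,0],
  [0,0,10,0,0,0],
  [0,0,10,0,0,0],
  [0,0,5,0,0,0],
  [0,0,0,0,0,0],
  [0,0,0,0,0,0],
])

```text
clock: 4.9
tcp_pos: [605.5, -106.0, 143.9]
orientation: [-0.003, 1.0, -0.0, 0.0]
ft_force: [1.2, 0.6, -0.3]
gripper_width: 55.8
gripper_force: 0.0
```

servo_tool([
  [0,0,0,0,0,0],
  [0,0,0,0,0,0],
  [0,0,0,0,0,0],
  [0,0,0,0,0,0],
  [0,0,0,0,0,0],
], hand=0, newtons=15)

```text
clock: 5.4
tcp_pos: [605.4, -106.0, 143.7]
orientation: [-0.003, 1.0, -0.0, 0.0]
ft_force: [-0.2, -1.0, 0.2]
gripper_width: 20.5
gripper_force: 0.0
```

servo_tool([
  [0,0,0,0,0,0],
  [0,0,0,0,0,0],
  [0,0,0,0,0,0],
])

```text
clock: 5.7
tcp_pos: [605.4, -105.9, 143.7]
orientation: [-0.003, 1.0, 0.0, -0.0]
ft_force: [-1.8, 2.0, 2.0]
gripper_width: 15.4
gripper_force: 15.0
```

servo_tool([
  [1.5,-0.6,0,0,0,0],
  [6.75,-2.8,0,0,0,0],
  [7.25,-0.95,0,0,0,0],
  [0,0,0,0,0,0],
  [0,0,0,0,0,0],
])

```text
clock: 6.2
tcp_pos: [589.2, -110.3, 143.7]
orientation: [-0.003, 1.0, 0.0, -0.0]
ft_force: [-0.7, 4.4, 1.9]
gripper_width: 15.8
gripper_force: 15.0
```

servo_tool([
  [7.25,0.95,0,0,0,0],
  [6.75,2.8,0,0,0,0],
  [5.8,4.45,0,0,0,0],
  [4.45,5.8,0,0,0,0],
  [2.8,6.75,0,0,0,0],
  [0.95,7.25,0,0,0,0],
  [0,0,0,0,0,0],
  [0,0,0,0,0,0],
])

```text
clock: 7.0
tcp_pos: [562.1, -82.6, 143.7]
orientation: [-0.003, 1.0, -0.0, 0.001]
ft_force: [7.7, 2.0, -2.4]
gripper_width: 15.8
gripper_force: 15.0
```

servo_tool([
  [-0.95,7.25,0,0,0,0],
  [-2.8,6.75,0,0,0,0],
  [-4.45,5.8,0,0,0,0],
  [-5.8,4.45,0,0,0,0],
  [-6.75,2.8,0,0,0,0],
  [-7.25,0.95,0,0,0,0],
  [0,0,0,0,0,0],
  [0,0,0,0,0,0],
])

```text
clock: 7.8
tcp_pos: [590.0, -54.3, 143.7]
orientation: [-0.003, 1.0, 0.0, 0.0]
ft_force: [1.4, 2.0, 2.8]
gripper_width: 15.5
gripper_force: 15.0
```

servo_tool([
  [-7.25,-0.95,0,0,0,0],
  [-6.75,-2.8,0,0,0,0],
  [-5.8,-4.45,0,0,0,0],
  [-4.45,-5.8,0,0,0,0],
  [-2.8,-6.75,0,0,0,0],
  [-0.95,-7.25,0,0,0,0],
  [0,0,0,0,0,0],
  [0,0,0,0,0,0],
])

```text
clock: 8.6
tcp_pos: [618.1, -83.2, 143.7]
orientation: [-0.002, 1.0, -0.0, 0.001]
ft_force: [6.9, -1.4, 0.3]
gripper_width: 15.6
gripper_force: 15.0
```

servo_tool([
  [0.95,-7.25,0,0,0,0],
  [2.8,-6.75,0,0,0,0],
  [4.45,-5.8,0,0,0,0],
  [5.8,-4.45,0,0,0,0],
  [6.75,-2.8,0,0,0,0],
  [7.25,-0.95,0,0,0,0],
  [7.25,0.95,0,0,0,0],
  [6.75,2.8,0,0,0,0],
  [5.8,4.45,0,0,0,0],
  [4.45,5.8,0,0,0,0],
  [2.8,6.75,0,0,0,0],
  [0.95,7.25,0,0,0,0],
])

```text
clock: 9.8
tcp_pos: [561.9, -82.7, 143.7]
orientation: [-0.003, 1.0, -0.0, 0.001]
ft_force: [12.6, -2.7, -2.7]
gripper_width: 15.5
gripper_force: 15.0
```

servo_tool([
  [-1.95,7.25,0,0,0,0],
  [-2.8,6.75,0,0,0,0],
  [-4.45,5.8,0,0,0,0],
  [-5.8,4.45,0,0,0,0],
  [-6.75,2.8,0,0,0,0],
  [-7.25,0.95,0,0,0,0],
  [-7.25,-0.95,0,0,0,0],
  [-6.75,-2.8,0,0,0,0],
  [-5.8,-4.45,0,0,0,0],
  [-4.45,-5.8,0,0,0,0],
  [-2.8,-6.75,0,0,0,0],
  [-0.95,-7.25,0,0,0,0],
])

```text
clock: 11.0
tcp_pos: [618.7, -82.7, 143.6]
orientation: [-0.003, 1.0, 0.0, -0.001]
ft_force: [-12.6, 2.7, 6.6]
gripper_width: 15.2
gripper_force: 15.0
```

servo_tool([
  [0.95,-7.25,0,0,0,0],
  [2.8,-6.75,0,0,0,0],
  [4.45,-5.8,0,0,0,0],
  [5.8,-4.45,0,0,0,0],
  [6.75,-2.8,0,0,0,0],
  [7.25,-0.95,0,0,0,0],
  [7.25,0.95,0,0,0,0],
  [3.4,1.2,0,0,0,0],
  [3.35,1.6,0,0,0,0],
  [0,0,0,0,0,0],
  [0,0,0,0,0,0],
])

```text
clock: 12.1
tcp_pos: [576.9, -106.8, 143.6]
orientation: [-0.003, 1.0, -0.0, -0.0]
ft_force: [0.3, 1.5, 2.7]
gripper_width: 15.8
gripper_force: 15.0
```

servo_tool([
  [-6.75,-2.8,0,0,0,0],
  [-7.25,-0.95,0,0,0,0],
  [-7.25,0.95,0,0,0,0],
  [-6.75,2.8,0,0,0,0],
  [-5.8,4.45,0,0,0,0],
  [-4.45,5.8,0,0,0,0],
  [-2.8,6.75,0,0,0,0],
  [-0.95,7.25,0,0,0,0],
  [0.95,7.25,0,0,0,0],
  [2.8,6.75,0,0,0,0],
  [4.45,5.8,0,0,0,0],
  [5.8,4.45,0,0,0,0],
])

```text
clock: 13.3
tcp_pos: [605.1, -58.2, 143.6]
orientation: [-0.003, 1.0, -0.0, 0.0]
ft_force: [-0.1, -4.4, 3.1]
gripper_width: 15.8
gripper_force: 15.0
```

servo_tool([
  [6.75,2.8,0,0,0,0],
  [7.25,0.95,0,0,0,0],
  [7.25,-0.95,0,0,0,0],
  [6.75,-2.8,0,0,0,0],
  [5.8,-4.45,0,0,0,0],
  [4.45,-5.8,0,0,0,0],
  [2.8,-6.75,0,0,0,0],
  [0.95,-7.25,0,0,0,0],
  [-0.95,-7.25,0,0,0,0],
  [-2.8,-6.75,0,0,0,0],
  [-4.45,-5.8,0,0,0,0],
  [-5.8,-4.45,0,0,0,0],
])

```text
clock: 14.5
tcp_pos: [577.5, -107.3, 143.6]
orientation: [-0.002, 1.0, 0.0, 0.0]
ft_force: [1.2, 7.0, 3.9]
gripper_width: 15.8
gripper_force: 15.0
```

servo_tool([
  [-6.75,-2.8,0,0,0,0],
  [-7.25,-0.95,0,0,0,0],
  [-7.25,0.95,0,0,0,0],
  [-6.75,2.8,0,0,0,0],
  [-5.8,4.45,0,0,0,0],
  [-4.45,5.8,0,0,0,0],
  [-2.8,6.75,0,0,0,0],
  [-0.95,7.25,0,0,0,0],
  [0.95,7.25,0,0,0,0],
  [1.1,3.5,0,0,0,0],
  [0,0,0,0,0,0],
  [0,0,0,0,0,0],
])

```text
clock: 15.7
tcp_pos: [616.6, -71.9, 143.6]
orientation: [-0.003, 1.0, -0.001, -0.001]
ft_force: [-6.6, -1.0, 5.9]
gripper_width: 15.6
gripper_force: 15.0
```

servo_tool([
  [1.1,1.8,0,0,0,0],
  [1.0,1.8,0,0,0,0],
  [0,0,0,0,0,0],
  [0,0,0,0,0,0],
])

```text
clock: 16.1
tcp_pos: [614.7, -68.1, 143.6]
orientation: [-0.003, 1.0, -0.0, -0.0]
ft_force: [-1.9, -3.9, 4.1]
gripper_width: 15.6
gripper_force: 15.0
```

servo_tool([
  [-2.8,-6.75,0,0,0,0],
  [-0.95,-7.25,0,0,0,0],
  [0.95,-7.25,0,0,0,0],
  [1.2,-3.4,0,0,0,0],
  [1.6,-3.35,0,0,0,0],
  [0,0,0,0,0,0],
  [0,0,0,0,0,0],
], newtons=25)

```text
clock: 16.8
tcp_pos: [614.6, -96.4, 143.6]
orientation: [-0.002, 1.0, 0.0, -0.0]
ft_force: [-5.4, 1.6, 4.5]
gripper_width: 15.3
gripper_force: 25.0
```

servo_tool([
  [2.1,-3.0,0,0,0,0],
  [2.35,-2.8,0,0,0,0],
  [0,0,0,0,0,0],
  [0,0,0,0,0,0],
])

```text
clock: 17.2
tcp_pos: [610.4, -101.8, 143.6]
orientation: [-0.003, 1.0, 0.001, 0.0]
ft_force: [-2.1, 4.5, 4.3]
gripper_width: 15.2
gripper_force: 25.0
```

servo_tool([
  [2.8,-2.3,0,0,0,0],
  [3.0,-2.15,0,0,0,0],
  [0,0,0,0,0,0],
  [0,0,0,0,0,0],
])

```text
clock: 17.6
tcp_pos: [604.7, -106.3, 143.7]
orientation: [-0.003, 1.0, 0.0, 0.0]
ft_force: [0.0, 3.8, 3.3]
gripper_width: 15.5
gripper_force: 25.0
```

servo_tool([
  [1.7,-0.8,0,0,0,0],
  [1.6,-0.8,0,0,0,0],
  [0,0,0,0,0,0],
  [0,0,0,0,0,0],
])

```text
clock: 18.0
tcp_pos: [601.9, -107.7, 143.7]
orientation: [-0.003, 1.0, 0.0, 0.001]
ft_force: [4.1, 4.3, 1.6]
gripper_width: 15.5
gripper_force: 25.0
```

servo_tool([
  [1.7,-0.6,0,0,0,0],
  [1.75,-0.55,0,0,0,0],
  [0,0,0,0,0,0],
  [0,0,0,0,0,0],
])

```text
clock: 18.4
tcp_pos: [598.5, -109.0, 143.7]
orientation: [-0.003, 1.0, 0.0, 0.001]
ft_force: [5.4, 4.4, 1.1]
gripper_width: 15.3
gripper_force: 25.0
```

servo_tool([
  [1.8,-0.35,0,0,0,0],
  [0,0,0,0,0,0],
  [0,0,0,0,0,0],
])

```text
clock: 18.7
tcp_pos: [597.2, -109.2, 143.7]
orientation: [-0.003, 1.0, 0.0, 0.002]
ft_force: [11.3, 5.2, -1.1]
gripper_width: 15.2
gripper_force: 25.0
```

servo_tool([
  [1.8,-0.25,0,0,0,0],
  [0,0,0,0,0,0],
  [0,0,0,0,0,0],
])

```text
clock: 19.0
tcp_pos: [596.0, -109.4, 143.8]
orientation: [-0.003, 1.0, 0.0, 0.002]
ft_force: [17.2, 5.5, -1.9]
gripper_width: 15.5
gripper_force: 25.0
```

servo_tool([
  [-1.8,0.3,0,0,0,0],
  [-1.8,0.3,0,0,0,0],
  [-1.7,0.5,0,0,0,0],
  [0,0,0,0,0,0],
  [0,0,0,0,0,0],
])

```text
clock: 19.5
tcp_pos: [599.5, -108.7, 143.6]
orientation: [-0.003, 1.0, -0.0, 0.0]
ft_force: [0.8, 3.1, 2.7]
gripper_width: 15.6
gripper_force: 25.0
```

servo_tool([
  [-1.7,0.6,0,0,0,0],
  [-1.7,0.7,0,0,0,0],
  [0,0,0,0,0,0],
  [0,0,0,0,0,0],
])

```text
clock: 19.9
tcp_pos: [602.7, -107.4, 143.6]
orientation: [-0.003, 1.0, -0.0, -0.0]
ft_force: [-3.6, 0.7, 4.4]
gripper_width: 15.6
gripper_force: 25.0
```

servo_tool([
  [0,0,0,0,0,0],
  [0,0,0,0,0,0],
  [0,0,0,0,0,0],
  [0,0,-15,0,0,0],
  [0,0,-30,0,0,0],
  [0,0,-30,0,0,0],
  [25,0,0,0,0,0],
  [45,0,0,0,0,0],
  [45,10,0,0,0,0],
  [45,10,0,0,0,0],
  [0,0,0,0,0,0],
  [0,0,0,0,0,0],
], hand=0.6)

```text
clock: 21.1
tcp_pos: [442.7, -88.1, 220.4]
orientation: [-0.003, 1.0, -0.0, 0.002]
ft_force: [-0.2, -0.3, -0.6]
gripper_width: 55.4
gripper_force: 0.0
```

```bash
python3 - <<'E'
from h import *
np.set_printoptions(precision=1,suppress=True)
o=get_obs();p=o['tcp_pos'];print(p,o['ft_force'],o['clock'])
print(atz('top',(259.5,203.2),98))
im,d=grab_frame('side');c=im[190:330,250:400]
cv2.imwrite('pics/f.png',cv2.resize(c,(600,560),interpolation=2))
for q in('drawer_pull','crank'):
  for s in silhouettes('side',q)[:2]:
    v,w=np.nonzero(s['mask']);print(q,s['score'],s['bbox'],atz('side',(w.mean(),v.mean()),98 if q[0]=='d' else 152))
E
```

```text
[442.7 -88.1 220.4] [-0.2 -0.3 -0.6] 21.1
[497.4 -84.8  98. ]
drawer_pull 0.73 [344.1, 160.9, 374.8, 184.9] [ 417.1 -238.8   98. ]
```

View pics/f.png

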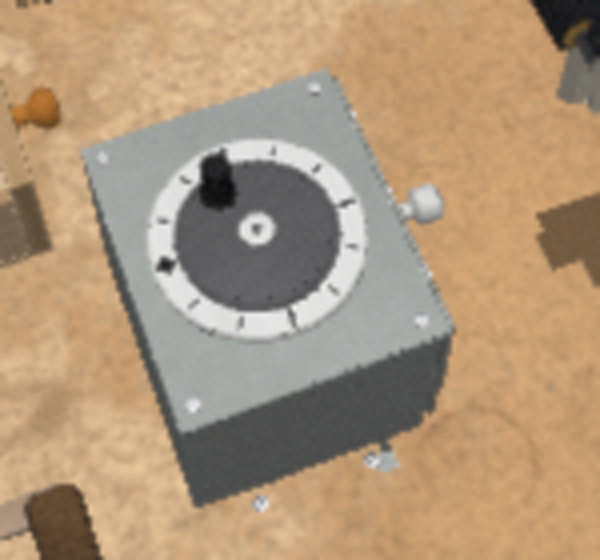

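The crank stays put at about two o'clock and a half (crop (217,182)), and the drawer knob head is at crop (427,204), which matches (497,-85). Next I'll grip the knob.

servo_tool([
  [-27,1.5,0,0,0,0],
  [-27,1.5,0,0,0,0],
  [0,0,25,0,0,0],
  [0,0,25,0,0,0],
  [0,0,20,0,0,0],
  [0,0,15,0,0,0],
  [0,0,15,0,0,0],
  [0,0,15,0,0,0],
  [0,0,15,0,0,0],
  [0,0,11,0,0,0],
  [0,0,0,0,0,0],
  [0,0,0,0,0,0],
])

```text
clock: 22.45
tcp_pos: [496.9, -84.8, 77.9]
orientation: [-0.003, 1.0, -0.0, 0.0]
ft_force: [0.5, 0.7, -0.2]
gripper_width: 55.9
gripper_force: 0.0
```

servo_tool([
  [0,0,0,0,0,0],
  [0,0,0,0,0,0],
  [0,0,0,0,0,0],
  [0,0,0,0,0,0],
  [0,0,0,0,0,0],
  [0,0,0,0,0,0],
  [0,0,0,0,0,0],
  [0,0,0,0,0,0],
], hand=0, newtons=15)

```text
clock: 23.25
tcp_pos: [496.8, -83.2, 77.7]
orientation: [-0.003, 1.0, 0.002, -0.0]
ft_force: [-0.7, 16.1, 3.2]
gripper_width: 20.0
gripper_force: 15.0
```

servo_tool([
  [0,2.5,0,0,0,0],
  [0.5,0,0,0,0,0],
  [1,0,0,0,0,0],
  [2,0,0,0,0,0],
  [2,0,0,0,0,0],
  [0,0,0,0,0,0],
])

```text
clock: 23.85
tcp_pos: [491.2, -83.0, 77.8]
orientation: [-0.002, 1.0, -0.001, 0.0]
ft_force: [-0.5, -6.3, 0.9]
gripper_width: 19.9
gripper_force: 15.0
```

servo_tool([
  [3,-0.8,0,0,0,0],
  [4,0,0,0,0,0],
  [4,0,0,0,0,0],
  [4,0,0,0,0,0],
  [4,0,0,0,0,0],
  [4,0,0,0,0,0],
  [4,0,0,0,0,0],
  [4,0,0,0,0,0],
  [4,0,0,0,0,0],
  [4,0,0,0,0,0],
  [2,0,0,0,0,0],
  [0,0,0,0,0,0],
])

```text
clock: 25.05
tcp_pos: [449.9, -83.4, 77.7]
orientation: [-0.003, 1.0, -0.0, -0.0]
ft_force: [-2.2, -0.8, 4.7]
gripper_width: 20.0
gripper_force: 15.0
```

servo_tool([
  [3,0,0,0,0,0],
  [3,0,0,0,0,0],
  [3,0,0,0,0,0],
  [2,0,0,0,0,0],
  [1,0,0,0,0,0],
  [0,0,0,0,0,0],
  [0,0,0,0,0,0],
])

```text
clock: 25.75
tcp_pos: [438.0, -83.5, 77.7]
orientation: [-0.003, 1.0, -0.0, -0.0]
ft_force: [-2.0, -2.5, 6.3]
gripper_width: 20.3
gripper_force: 15.0
```

servo_tool([
  [0,0,0,0,0,0],
  [0,0,0,0,0,0],
  [0,0,0,0,0,0],
  [0,0,0,0,0,0],
  [0,0,-20,0,0,0],
  [0,0,-40,0,0,0],
  [0,0,-40,0,0,0],
  [0,0,-40,0,0,0],
  [0,40,0,0,0,0],
  [0,40,0,0,0,0],
  [0,40,0,0,0,0],
  [0,0,0,0,0,0],
], hand=0.6)

```text
clock: 26.95
tcp_pos: [437.3, 40.0, 217.6]
orientation: [-0.005, 1.0, 0.0, -0.0]
ft_force: [-0.2, -0.7, 0.4]
gripper_width: 55.9
gripper_force: 0.0
```

```bash
python3 - <<'E'
from h import *
o=get_obs();print(o['tcp_pos'],o['ft_force'])
im,d=grab_frame('side')
cv2.imwrite('pics/g.png',cv2.resize(im[140:330,230:430],(600,570),interpolation=2))
E
```

```text
[437.28201451  39.99515734 217.64154344] [-0.16289106 -0.69436709  0.35596324]
```

View pics/g.png

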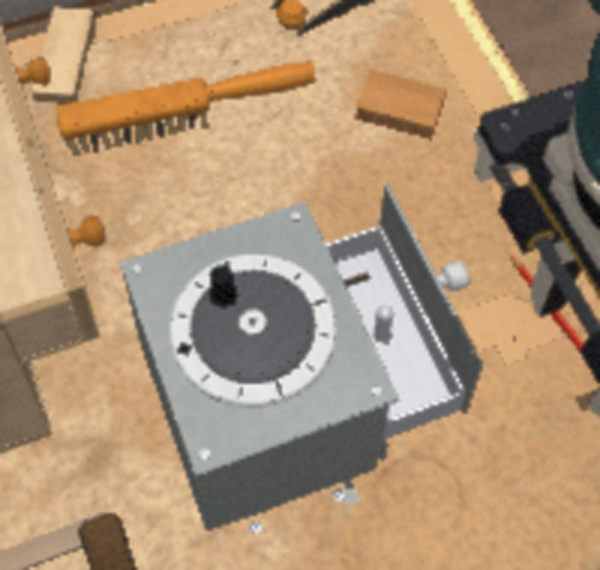

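The picture shows the drawer standing wide open, with its knob at crop (455,275). The brush and off-cut are where they were, and the gripper is clear of everything.

```bash
python3 -c "
from workcell import *
print(close_job())"
```

```text
the job is handed in; nothing more can be done
None
```

The box is unlocked, the drawer was pulled about 59 mm of its 60 mm out, the brush and off-cut lie where they were, and the job was handed in at about 27 s; no verdict came back.

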